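Put the row of pantry vessels into the shelf rack in the same order

TASK

Move the four vessels from the wooden tray into the blue shelf rack, one in each compartment, keeping the row in the same left-to-right order as it stood on the tray at the start. Keep them upright all the way, and let go of each standing flat on its compartment's floor.

Things in the scene. Friction and masses are not known exactly. Their poses are not given: they have to be found in the camera images.
- tray: Source: low wooden tray, fixed, 100 mm (x) by 342 mm (y), floor 10 mm above its origin, rim 6 mm thick, 16 mm high. Four coasters lie in it at x = 0 (within 3 mm), y = +126, +42, -42, -126 mm, a vessel on each (within 3 mm). Origin: centre of its underside, on the counter; y runs along the row to the robot's left (turned at most 0.35 rad).
- rack: Target: low blue rack, fixed, right or left of the tray, 100 mm (x) by 342 mm (y). Four empty compartments centred at x = 0, y = +126, +42, -42, -126 mm, each 88 mm (x) by 78 mm (y) inside, floor 12 mm above the origin; walls and dividers 6 mm thick, tops 22 mm above it. Origin: centre of its underside, on the counter; y runs along the row to the robot's left (turned at most 0.35 rad).
- pot: Squat round grey-brown stoneware pot, 58 mm in diameter with straight sides from 8 to 55 mm height, shallow cream lid with a small 18 mm knob at 77 to 81 mm, 84 mm tall in all, about 0.25 kg; the lid is fast. Origin: centre of its underside, z up.
- canister: Square cream canister with a flat wooden lid, 48 by 48 mm, 88 mm tall, about 0.22 kg; the lid is fast. Origin: centre of its underside, z up, x and y square to its sides; turned at the start by at most 0.2 rad to the tray.
- bottle: Slim round grey-brown stoneware bottle with a cork stopper, 42 mm in diameter with straight sides up to 78 mm height, narrowing to the 26 mm cork, 106 mm tall in all, about 0.18 kg; the cork is fast. Origin: centre of its underside, z up.
- caddy: Oblong cream tea caddy with a deep flat wooden lid, 38 mm (its x) by 58 mm (its y), 80 mm tall, about 0.16 kg; the lid is fast. Origin: centre of its underside, z up; at the start its long y axis lies along the tray within 0.12 rad.
- coaster_pot: Thin fixed cork coaster, 5 mm thick, lying in the wooden tray; it never moves. Round, 72 mm in diameter. At the start the pot stands on it, so it marks which place of the row that one came from. Origin: centre of its underside, 10 mm above the tray's origin.
- coaster_canister: Thin fixed cork coaster, 5 mm thick, lying in the wooden tray; it never moves. Square, 60 mm. At the start the canister stands on it, so it marks which place of the row that one came from. Origin: centre of its underside, 10 mm above the tray's origin.
- coaster_bottle: Thin fixed cork coaster, 5 mm thick, lying in the wooden tray; it never moves. Round, 54 mm in diameter. At the start the bottle stands on it, so it marks which place of the row that one came from. Origin: centre of its underside, 10 mm above the tray's origin.
- coaster_caddy: Thin fixed cork coaster, 5 mm thick, lying in the wooden tray; it never moves. Oblong, 50 mm (x) by 70 mm (y, along the tray). At the start the caddy stands on it, so it marks which place of the row that one came from. Origin: centre of its underside, 10 mm above the tray's origin.
Things that resemble listed ones, but are neither listed nor needed, are in the scene too. What is shaped like the pot but pink is not meant.

How it is judged (in metres and radians):
At the end, for the whole second after the job is handed in: Each vessel stands in the compartment with the same place in the row as its own coaster in the tray: origin within 21 mm along and 26 mm across the row of the compartment's centre, 8 to 16 mm above the rack's origin, tilted under 0.08 rad, at rest and released (((y of coaster_pot in the frame of tray between 0.096 and 0.156 m and y of pot in the frame of rack between 0.105 and 0.147 m) or (y of coaster_pot in the frame of tray between 0.012 and 0.072 m and y of pot in the frame of rack between 0.021 and 0.063 m) or (y of coaster_pot in the frame of tray between -0.072 and -0.012 m and y of pot in the frame of rack between -0.063 and -0.021 m) or (y of coaster_pot in the frame of tray between -0.156 and -0.096 m and y of pot in the frame of rack between -0.147 and -0.105 m)) and x of pot in the frame of rack between -0.026 and 0.026 m and z of pot in the frame of rack between 0.008 and 0.016 m and angle between each of pot, canister, bottle, caddy's own z axis and vertical below 0.08 rad and linear speed of each of pot, canister, bottle, caddy below 0.02 m/s and contact force between the fingers and pot below 0.1 N and ((y of coaster_canister in the frame of tray between 0.096 and 0.156 m and y of canister in the frame of rack between 0.105 and 0.147 m) or (y of coaster_canister in the frame of tray between 0.012 and 0.072 m and y of canister in the frame of rack between 0.021 and 0.063 m) or (y of coaster_canister in the frame of tray between -0.072 and -0.012 m and y of canister in the frame of rack between -0.063 and -0.021 m) or (y of coaster_canister in the frame of tray between -0.156 and -0.096 m and y of canister in the frame of rack between -0.147 and -0.105 m)) and x of canister in the frame of rack between -0.026 and 0.026 m and z of canister in the frame of rack between 0.008 and 0.016 m and contact force between the fingers and canister below 0.1 N and ((y of coaster_bottle in the frame of tray between 0.096 and 0.156 m and y of bottle in the frame of rack between 0.105 and 0.147 m) or (y of coaster_bottle in the frame of tray between 0.012 and 0.072 m and y of bottle in the frame of rack between 0.021 and 0.063 m) or (y of coaster_bottle in the frame of tray between -0.072 and -0.012 m and y of bottle in the frame of rack between -0.063 and -0.021 m) or (y of coaster_bottle in the frame of tray between -0.156 and -0.096 m and y of bottle in the frame of rack between -0.147 and -0.105 m)) and x of bottle in the frame of rack between -0.026 and 0.026 m and z of bottle in the frame of rack between 0.008 and 0.016 m and contact force between the fingers and bottle below 0.1 N and ((y of coaster_caddy in the frame of tray between 0.096 and 0.156 m and y of caddy in the frame of rack between 0.105 and 0.147 m) or (y of coaster_caddy in the frame of tray between 0.012 and 0.072 m and y of caddy in the frame of rack between 0.021 and 0.063 m) or (y of coaster_caddy in the frame of tray between -0.072 and -0.012 m and y of caddy in the frame of rack between -0.063 and -0.021 m) or (y of coaster_caddy in the frame of tray between -0.156 and -0.096 m and y of caddy in the frame of rack between -0.147 and -0.105 m)) and x of caddy in the frame of rack between -0.026 and 0.026 m and z of caddy in the frame of rack between 0.008 and 0.016 m and contact force between the fingers and caddy below 0.1 N); the robot touches nothing.
It fails at once if a vessel fell over or was tilted by more than 0.6 rad (angle between any of pot, canister, bottle, caddy's own z axis and vertical above 0.6 rad).
It also fails if it takes over 115 s, if anything falls off the work surface, if the arm or the gripper's body presses on something with over 40 N, if the wrist force passes 120 N, or if a joint passes its speed limit or range.

ROBOT

A 6-joint arm with a two-finger parallel gripper is mounted at the origin on the work surface. World frame = base frame: x ahead of the robot, y to its left, z up, the work surface at z = 0. Lengths are in m, angles in degrees, forces in N, time in s.
With the tool pointing down it reaches from about 0.4 to 0.825 m from the base axis. Payload 7 kg.
Tool frame: the origin (TCP) lies at the very end of the fingers, on their centre line; the grasp point (between the pads) lies 19 mm behind it; z points along the fingers, y is the line along which they close (so a half turn about z gives the same grasp; the last joint's range is limited). The gripper opens to 85 mm and grips with 20 to 120 N. Pads are 22 mm wide; open, the fingers measure 114 mm over their backs; the gripper's body (76 mm by 85 mm) begins 54 mm behind the grasp point. The pads swing forward as they close: fully open they stand 13 mm farther back than shut.
Start: joints at [-48.295, 20.546, 0.682, 0, -70.136, -16.507], TCP at [0.287, -0.611, 0.202] pointing down, gripper open.
Joint ranges: [-176.03, 176.03], [-82.01, 121.73], [-58.28, 71.71], [-173.87, 95.51], [-174.79, -0.11], [-173.66, 173.66]. Speed limits (degrees/s): [136.94, 136.94, 172.46, 180, 180, 180].

INTERFACE

Orientations are given as [roll, pitch, yaw] about the fixed x, y, z axes, in that order (R = Rz(yaw) Ry(pitch) Rx(roll)).
In Python, from workcell import * gives the robot as it stands. The module is installed in compiled form; this text tells all that it offers.
- The arm moves only by the shell command python3 -m creep 'ROWS' [OPENING]. ROWS is a JSON object of lists of equal length, an entry for each row: "delta_pos": the shift along the tool's x, y, z in m, a list of three; "twist": the turn, a rotation vector about the tool's x, y, z in rad, a list of three. In form: {"delta_pos": [[tx, ty, tz], ...], "twist": [[wx, wy, wz], ...]}. A call has exactly 8 rows; each row shifts and turns the commanded pose from where the row before left it, along the tool's axes as they then stand; what a row does not reach is not made up. A row lasts 1/12 s, in which the tool goes at most 41.7 mm and 7.16 degrees, less where a joint would pass 70% of its speed; a pose out of reach is approached as far as the arm can. A call is refused whole if a number of a shift passes 0.0417 or a number of a turn 0.125, either way. A call with a gripper value outside its range is refused whole. OPENING is the closure, from 0 (fully open) to 1 (shut), set as the call begins (- or left out, the last holds). The fingers move at their own pace and stop on an object; the grip force is fixed at half the most. Time passes only in rows, so rows that do not move let the fingers close, or fill a call up. It gives the time, the measured TCP pose, the force, the opening and the grip force at its end, in the units of the state.
- observe(): the state, without advancing time (a new reading comes with each control period).
- get_image(name): name is "scene" or "side" or "wrist"; returns a dict with "frame" (384x512x3 uint8, red, green, blue), "camera_matrix" (3x3 intrinsics, pixels), "k1" (the pictures are not rectified: a ray, as slopes to the right and down, at radius r is drawn at 1 + k1 r^2 times it, then the intrinsics apply), "R" (3x3) and "t" (3): a world point X has camera coordinates R X + t. Camera axes: x right, y down, z forward; pixel columns grow to the right and rows downward; lengths in m; the calibration is good to about 2 mm. A picture is of the moment at which its call begins. There is no depth.
- sign_off(): hands the job in; it is judged then, once.
The state is a dict: "t": time; "qpos": joint angles; "qvel": joint speeds; "tau": joint torques, N m; "position": TCP position; "tcp_rot": TCP orientation; "wrist_force": force on the tool from outside, world axes, zero at the start; "moment": the same for the moment, N m; "gripper_width": finger opening in m; "grasp_force": force on a finger pad.
Only numpy, scipy, OpenCV 4.12 (cv2) and the standard library are available. Lean on these libraries where they do the work, as an engineer would, in place of code of your own. Each camera call takes 0.05 s, during which the arm holds its last target. There are 200 camera calls.

## Working session

There is one attempt and no reset: what is moved stays moved. The work goes in short steps, Python scripts to look and compute and a shell command to move; the robot and the scene stay as the last step left them, time stands still between calls to the robot, and variables do not carry over. Pictures are saved under pics/ and viewed, at most 18 in all, crops included, and the job is handed in when it is done.

```bash
mkdir -p pics
python3 - <<'E'
from workcell import *
import cv2
s=observe();print(s)
for n in("scene","side"):
    d=get_image(n);cv2.imwrite(f"pics/{n}0.png",d["frame"][...,::-1]);print(n,d["camera_matrix"],d["k1"],d["R"],d["t"])
E
```

```text
{'t': 0.0, 'qpos': array([-4.82949544e+01,  2.05901174e+01,  6.34988437e-01, -2.14842906e-02,
       -7.01356721e+01, -1.65069333e+01]), 'qvel': array([-0.02413162,  0.01396628, -0.0594941 , -0.07478819, -0.03057866,
       -0.00240502]), 'tau': array([ 6.00144431e-04, -5.83320236e+01,  2.93429071e+01,  6.93672046e+00,
       -5.98118640e-03, -1.03177135e-04]), 'position': array([ 0.28714143, -0.61030249,  0.20088353]), 'tcp_rot': array([ 1.79907202e+02, -6.43771681e-03, -1.54809199e+02]), 'wrist_force': array([-0.83864186, -0.01494075, -0.3433622 ]), 'moment': array([-0.03375479, -0.04065258, -0.02596539]), 'grasp_force': 0.0, 'gripper_width': 0.08521608181590659}
scene [[368.63769117   0.         254.04719411]
 [  0.         368.63769117 189.00287802]
 [  0.           0.           1.        ]] -0.054083898021386544 [[-0.0395183   0.99917068 -0.00981148]
 [ 0.79271321  0.02537188 -0.60906653]
 [-0.60831248 -0.03184696 -0.79305845]] [ 0.01773287 -0.36350613  1.39992569]
side [[346.76651449   0.         255.89700423]
 [  0.         346.76651449 189.08403868]
 [  0.           0.           1.        ]] -0.07024807851859384 [[ 0.9075774  -0.41983338 -0.00657243]
 [-0.29136276 -0.61842985 -0.72983029]
 [ 0.30234253  0.66429244 -0.68359677]] [-0.471074    0.16819607  0.67955635]
```

View pics/scene0.png

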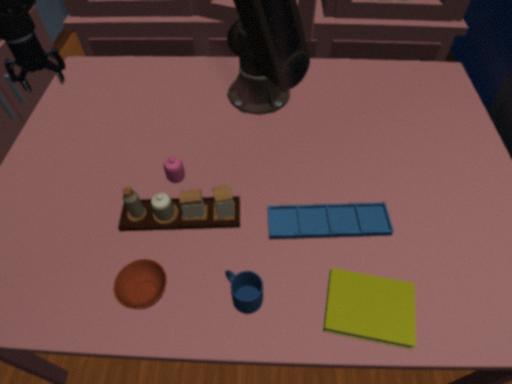

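View pics/side0.png

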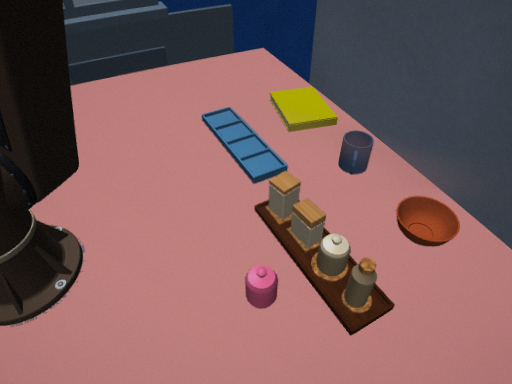

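Scene view (camera faces the robot, so right in the picture is +y): from left to right, bottle (135,205), pot (163,207), box (193,205), box (223,203), with the rack at (329,220). The pink pot at (174,170) is the decoy. The two boxes could be confused with each other, so I'll check them in a close crop.

```bash
cat > h.py <<'E'
from workcell import *
import cv2, numpy as np
from scipy.spatial.transform import Rotation as Ro
def ray(d,uv):
    K=np.array(d["camera_matrix"]);p=cv2.undistortPoints(np.float64(uv).reshape(-1,1,2),K,np.array([d["k1"],0,0,0,0.])).reshape(-1,2)
    R=np.array(d["R"]);t=np.array(d["t"]);return -R.T@t,(np.c_[p,np.ones(len(p))])@R
def plane(d,uv,z):
    o,v=ray(d,uv);return o+v*((z-o[2])/v[:,2])[:,None]
def proj(d,X):
    R=np.array(d["R"]);return cv2.projectPoints(np.float64(X).reshape(-1,1,3),cv2.Rodrigues(R)[0],np.float64(d["t"]),np.array(d["camera_matrix"]),np.array([d["k1"],0,0,0,0.]))[0].reshape(-1,2)
def hsv(d): return cv2.cvtColor(d["frame"],cv2.COLOR_RGB2HSV)
def big(m,roi=None):
    if roi: z=np.zeros_like(m);x0,y0,x1,y1=roi;z[y0:y1,x0:x1]=m[y0:y1,x0:x1];m=z
    return max(cv2.findContours(m,cv2.RETR_EXTERNAL,cv2.CHAIN_APPROX_NONE)[0],key=cv2.contourArea)
E
python3 - <<'E'
from h import *
a=get_image("scene");b=get_image("side")
ca=cv2.resize(a["frame"][150:245,110:250],None,fx=5,fy=5,interpolation=3)[:, :700]
cb=cv2.resize(b["frame"][165:325,240:400],(560,560),interpolation=3)
cv2.imwrite("pics/c1.png",ca[...,::-1]);cv2.imwrite("pics/c2.png",cb[...,::-1])
ha=hsv(a);hb=hsv(b)
for n,d,h,roi in(("scene",a,ha,(260,190,400,250)),("side",b,hb,(190,100,295,185))):
    m=cv2.inRange(h,(95,90,60),(118,255,255));c=big(m,roi)
    r=cv2.minAreaRect(np.float32(plane(d,c,0.022)[:,:2]));print(n,"rack",r, cv2.contourArea(c))
for n,d,h,p in (("scene",a,ha,[(125,215),(180,226),(237,215),(300,215),(60,150)]),("side",b,hb,[(290,240),(320,285),(375,300),(250,150)])):
    print(n,[(q,h[q[1],q[0]].tolist()) for q in p])
E
```

```text
scene rack ((0.5744895935058594, 0.21420952677726746), (0.09858310967683792, 0.33704373240470886), 3.807079553604126) 3397.5
side rack ((0.5653625726699829, 0.20673471689224243), (0.10707832127809525, 0.3583561182022095), 3.8913888931274414) 2687.5
scene [((125, 215), [9, 195, 38]), ((180, 226), [7, 179, 30]), ((237, 215), [8, 162, 41]), ((300, 215), [103, 148, 112]), ((60, 150), [2, 87, 135])]
side [((290, 240), [11, 196, 69]), ((320, 285), [10, 196, 65]), ((375, 300), [9, 188, 65]), ((250, 150), [102, 147, 163])]
```

View pics/c1.png

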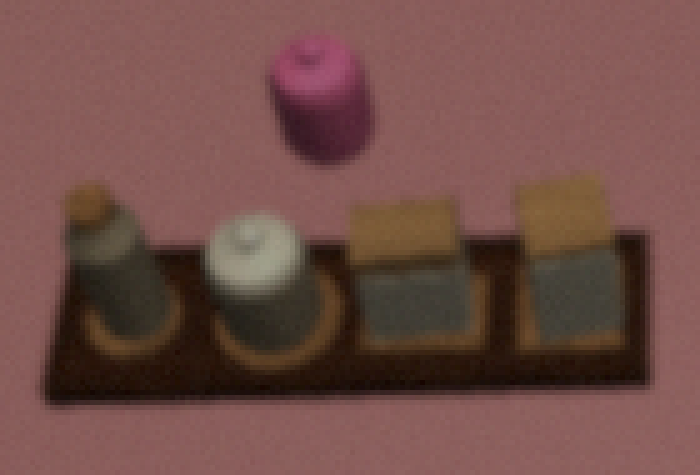

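View pics/c2.png

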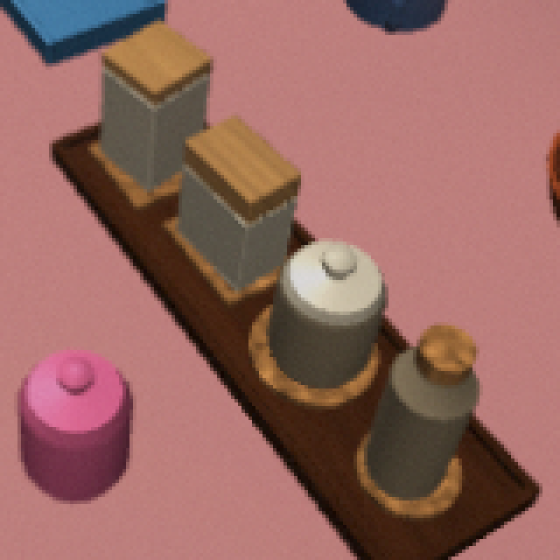

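The crop settles the order. From +y to -y: canister (taller, square lid) at +126, caddy (oblong, deep lid) at +42, pot at -42, bottle at -126. Next I'll get rough poses for the tray and the vessels, then move above them for a wrist view.

Run:
```python
from h import *
a=get_image("scene");b=get_image("side")
print("cams",[-np.array(d["R"]).T@d["t"] for d in(a,b)])
for n,d,roi,v in(("scene",a,(110,190,250,240),60),("side",b,(240,190,400,330),95)):
    m=cv2.inRange(hsv(d),(3,130,10),(16,255,v));c=big(m,roi)
    for z in(0,.016): print(n,z,cv2.minAreaRect(np.float32(plane(d,c,z)[:,:2])))
    m=cv2.inRange(hsv(d),(150,110,60),(172,255,255));c=big(m,(150,150,200,190) if n=="scene" else (235,255,290,310))
    x,y,w,h=cv2.boundingRect(c);print("pink base",plane(d,[(x+w/2,y+h)],0),plane(d,[(x+w/2,y)],.084))
T=lambda d,uv,z:plane(d,uv,z)[:,:2].round(4).tolist()
# lid-top centres from crops
print("scene",T(a,[(110+88/5,150+192/5)],.118),T(a,[(110+248/5,150+236/5)],.097),T(a,[(110+405/5,150+230/5)],.095),T(a,[(110+563/5,150+212/5)],.103))
s=160/560
print("side",T(b,[(240+446*s,165+343*s)],.118),T(b,[(240+339*s,165+262*s)],.097),T(b,[(240+243*s,165+162*s)],.095),T(b,[(240+157*s,165+60*s)],.103))
```

```text
cams [array([1.14044915, 0.03608805, 0.88899747]), array([ 0.27108339, -0.54517927,  0.58420101])]
scene 0 ((0.5534929037094116, -0.21274249255657196), (0.10254775732755661, 0.34089940786361694), 4.24270486831665)
scene 0.016 ((0.5640568137168884, -0.20826415717601776), (0.10070212930440903, 0.33476391434669495), 4.242681980133057)
pink base [[ 4.39119405e-01 -2.48929700e-01 -1.11022302e-16]] [[ 0.4109002  -0.23846726  0.084     ]]
side 0 ((0.5619938969612122, -0.19957785308361053), (0.10687483847141266, 0.35335785150527954), 4.490725040435791)
side 0.016 ((0.5540265440940857, -0.20904307067394257), (0.10394781082868576, 0.34368017315864563), 4.490718364715576)
pink base [[ 0.40693406 -0.26874129  0.        ]] [[ 0.42182749 -0.2364052   0.084     ]]
scene [[0.5578, -0.3323]] [[0.5687, -0.2478]] [[0.5605, -0.1642]] [[0.5517, -0.0791]]
side [[0.5668, -0.327]] [[0.5615, -0.2534]] [[0.5547, -0.1709]] [[0.5471, -0.0841]]
```

```bash
python3 -m creep '{"delta_pos":[[0,0,-0.015],[0,0,-0.015],[0,0,-0.015],[0,0,-0.015],[0,0,-0.015],[0,0,-0.015],[0,0,-0.015],[0,0,-0.015]],"twist":[[0,0,-0.12],[0,0,-0.12],[0,0,-0.12],[0,0,-0.12],[0,0,-0.12],[0,0,-0.12],[0,0,-0.12],[0,0,-0.12]]}' 0
```

```text
t: 0.97
position: [0.2873, -0.6106, 0.3225]
tcp_rot: [180.0, 0.0, -99.5]
wrist_force: [0.4, 0.1, -0.3]
gripper_width: 0.0855
grasp_force: 0.0
```

```bash
python3 -m creep '{"delta_pos":[[0,0,0],[0,0,0],[-0.027,-0.021,0],[-0.027,-0.021,0],[-0.027,-0.021,0],[-0.027,-0.021,0],[-0.027,-0.021,0],[-0.027,-0.021,0]],"twist":[[0,0,-0.118],[0,0,-0.118],[0,0,0],[0,0,0],[0,0,0],[0,0,0],[0,0,0],[0,0,0]]}'
python3 -m creep '{"delta_pos":[[-0.027,-0.021,0],[-0.027,-0.021,0],[-0.027,-0.021,0],[-0.027,-0.021,0],[-0.027,-0.021,0],[-0.027,-0.021,0],[-0.027,-0.021,0],[-0.027,-0.021,0]],"twist":[[0,0,0],[0,0,0],[0,0,0],[0,0,0],[0,0,0],[0,0,0],[0,0,0],[0,0,0]]}'
python3 - <<'E'
from h import *
w=get_image("wrist");cv2.imwrite("pics/w1.png",w["frame"][...,::-1])
R=np.array(w["R"]);print(-R.T@w["t"],R[2],observe()["position"])
E
```

```text
t: 1.63
position: [0.4031, -0.4395, 0.3219]
tcp_rot: [-180.0, -0.0, -86.3]
wrist_force: [0.2, -0.0, -0.0]
gripper_width: 0.0852
grasp_force: 0.0
t: 2.3
position: [0.5568, -0.2128, 0.322]
tcp_rot: [-180.0, -0.0, -86.3]
wrist_force: [0.8, -1.2, -0.5]
gripper_width: 0.0853
grasp_force: 0.0
[ 0.55971891 -0.28028878  0.49385535] [-0.01665768  0.26788396 -0.96330717] [ 0.55969841 -0.20909135  0.32124737]
```

View pics/w1.png

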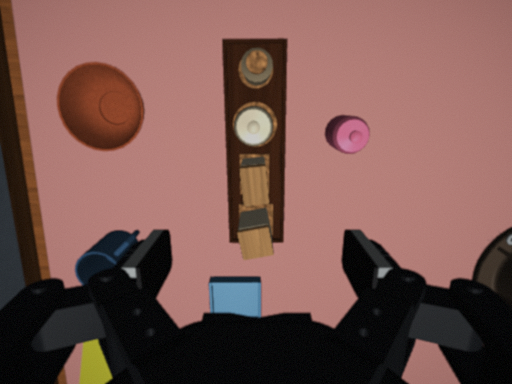

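```bash
cat > meas.py <<'E'
from h import *
def rect(d,m,roi,z):
    c=cv2.convexHull(big(m,roi));r=cv2.minAreaRect(np.float32(plane(d,c,z)[:,:2]))
    (cx,cy),(w,h),an=r
    return np.round([cx,cy,w,h,an],4)
E
python3 - <<'E'
from meas import *
w=get_image("wrist");H=hsv(w)
for q in [(255,180),(255,188),(254,240),(256,215),(240,180),(256,62),(272,72),(254,118),(245,160),(230,140),(275,82)]: print(q,H[q[1],q[0]].tolist(),end=' ')
print()
dark=cv2.inRange(H,(0,110,5),(20,255,75))
print("tray",rect(w,dark,(215,30,295,250),.016))
wood=cv2.inRange(H,(10,90,85),(25,255,255))
cv2.imwrite("pics/m1.png",cv2.resize(np.hstack([w["frame"][30:265,210:300][...,::-1],cv2.cvtColor(wood[30:265,210:300],8),cv2.cvtColor(dark[30:265,210:300],8)]),None,fx=2.5,fy=2.5))
white=cv2.inRange(H,(10,0,110),(40,100,255))
print("pot",rect(w,white,(230,100,280,150),.075), "knob?")
E
```

```text
(255, 180) [16, 135, 161] (255, 188) [16, 131, 169] (254, 240) [16, 132, 164] (256, 215) [21, 53, 62] (240, 180) [10, 160, 59] (256, 62) [14, 143, 128] (272, 72) [15, 113, 106] (254, 118) [23, 45, 170] (245, 160) [27, 44, 64] (230, 140) [10, 179, 50] (275, 82) [9, 170, 57] 
tray [ 0.5575 -0.2083  0.097   0.337   4.2257]
pot [ 0.5628 -0.2499  0.0503  0.0519  3.8511] knob?
```

View pics/m1.png

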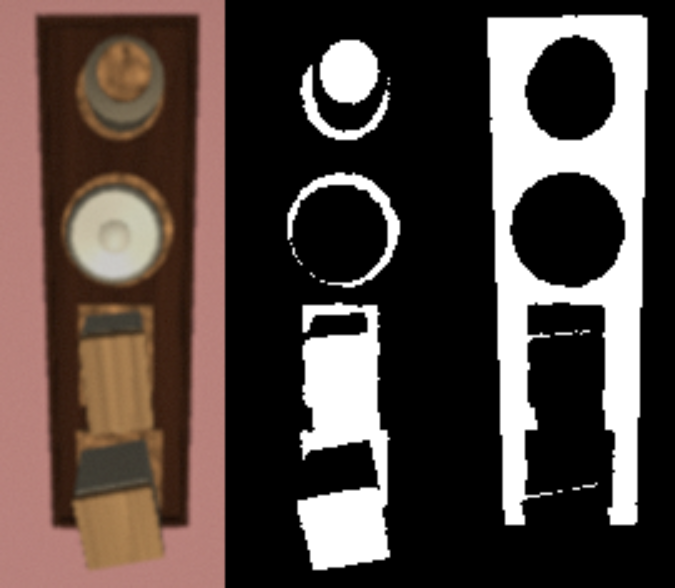

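Run:
```python
from meas import *
w=get_image("wrist");H=hsv(w)
lid=cv2.morphologyEx(cv2.inRange(H,(10,90,125),(25,255,255)),cv2.MORPH_OPEN,np.ones((3,3)))
print("caddy",rect(w,lid,(236,163,275,205),.095))
print("canister",rect(w,lid,(236,225,280,262),.103))
print("canister manual",cv2.minAreaRect(np.float32(plane(w,[(210+x/2.5,30+y/2.5) for x,y in[(74,499),(157,488),(164,556),(88,569)]],.103)[:,:2])))
print("caddy manual",cv2.minAreaRect(np.float32(plane(w,[(210+x/2.5,30+y/2.5) for x,y in[(80,341),(149,333),(154,431),(88,432)]],.095)[:,:2])))
print("cork",rect(w,lid,(244,45,270,72),.121))
print("knob",plane(w,[(210+115/2.5,30+236/2.5)],.098))
c,s=np.cos(np.radians(4.23)),np.sin(np.radians(4.23))
for y in(.126,.042,-.042,-.126): print(y,.5575-s*y,-.2083+c*y)
```

```text
caddy [ 0.5552 -0.1652  0.0417  0.0603 10.5871]
canister [ 0.5486 -0.0794  0.0477  0.0471 14.4937]
canister manual ((0.5451788306236267, -0.08124411851167679), (0.049477048218250275, 0.04696141183376312), 12.108017921447754)
caddy manual ((0.5532727241516113, -0.16837139427661896), (0.03926568850874901, 0.058634739369153976), 7.504450798034668)
cork [ 0.5634 -0.3312  0.0241  0.0223  3.9272]
knob [[ 0.56047516 -0.25254649  0.098     ]]
0.126 0.5482061921573466 -0.08264322487114423
0.042 0.5544020640524489 -0.1664144082903814
-0.042 0.5605979359475511 -0.2501855917096186
-0.126 0.5667938078426534 -0.3339567751288558
```

```bash
python3 -m creep '{"delta_pos":[[-0.035,-0.002,0],[-0.035,-0.002,0],[-0.035,-0.002,0],[-0.035,-0.002,0],[-0.035,-0.002,0],[-0.035,-0.002,0],[-0.035,-0.002,0],[-0.035,-0.002,0]],"twist":[[0,0,0],[0,0,0],[0,0,0],[0,0,0],[0,0,0],[0,0,0],[0,0,0],[0,0,0]]}'
python3 -m creep '{"delta_pos":[[-0.035,-0.002,0],[-0.035,-0.002,0],[-0.035,-0.002,0],[-0.035,-0.002,0],[0,0,0],[0,0,0],[0,0,0],[0,0,0]],"twist":[[0,0,0],[0,0,0],[0,0,0],[0,0,0],[0,0,0],[0,0,0],[0,0,0],[0,0,0]]}'
python3 - <<'E'
from meas import *
w=get_image("wrist");H=hsv(w)
m=cv2.inRange(H,(95,80,50),(120,255,255))
print(rect(w,m,(205,20,310,280),.022),observe()["position"])
v=w["frame"].copy();v[m>0]=v[m>0]//2+np.uint8([127,0,0]);cv2.imwrite("pics/w2.png",np.hstack([w["frame"],v])[:300,150:900,::-1][:, :800])
E
```

```text
t: 3.12
position: [0.5535, 0.0667, 0.3222]
tcp_rot: [-180.0, 0.0, -86.3]
wrist_force: [1.5, -1.2, 0.9]
gripper_width: 0.0856
grasp_force: 0.0
t: 3.78
position: [0.553, 0.205, 0.3221]
tcp_rot: [-180.0, 0.0, -86.3]
wrist_force: [-0.4, 0.5, 0.5]
gripper_width: 0.0854
grasp_force: 0.0
[0.5695 0.2152 0.0976 0.3382 3.8225] [0.55301625 0.20488168 0.32214639]
```

View pics/w2.png

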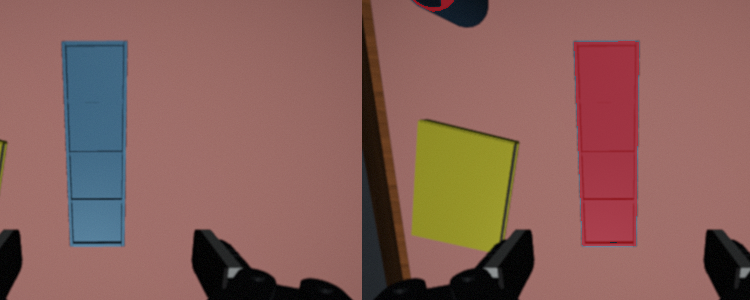

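```bash
python3 -m creep '{"delta_pos":[[0.0355,0.003,0.015],[0.0355,0.003,0.015],[0.0355,0.003,0.015],[0.0355,0.003,0.015],[0.0355,0.003,0.015],[0.0355,0.003,0.015],[0.0355,0.003,0.015],[0.0355,0.003,0.015]],"twist":[[0,0,0],[0,0,0],[0,0,0],[0,0,0],[0,0,0],[0,0,0],[0,0,0],[0,0,0]]}'
python3 -m creep '{"delta_pos":[[0,0,0.02],[0,0,0.02],[0,0,0.02],[0,0,0.02],[0,0,0],[0,0,0],[0,0,0],[0,0,0]],"twist":[[0,0,-0.081],[0,0,-0.081],[0,0,0],[0,0,0],[0,0,0],[0,0,0],[0,0,0],[0,0,0]]}'
```

```text
t: 4.5
position: [0.5467, -0.0815, 0.2018]
tcp_rot: [-179.9, 0.0, -86.4]
wrist_force: [1.2, 1.5, -0.2]
gripper_width: 0.0854
grasp_force: 0.0
t: 5.17
position: [0.5484, -0.0789, 0.1235]
tcp_rot: [-179.9, -0.0, -77.0]
wrist_force: [-0.2, -0.7, -0.2]
gripper_width: 0.0854
grasp_force: 0.0
```

```bash
python3 -m creep '{"delta_pos":[[0.002,0.001,0.0155],[0,0,0.0155],[0,0,0.0155],[0,0,0.0155],[0,0,0.0155],[0,0,0],[0,0,0],[0,0,0]],"twist":[[0,0,0],[0,0,0],[0,0,0],[0,0,0],[0,0,0],[0,0,0],[0,0,0],[0,0,0]]}'
python3 -m creep '{"delta_pos":[[0,0,0],[0,0,0],[0,0,0],[0,0,0],[0,0,0],[0,0,0],[0,0,0],[0,0,0]],"twist":[[0,0,0],[0,0,0],[0,0,0],[0,0,0],[0,0,0],[0,0,0],[0,0,0],[0,0,0]]}' 1
```

```text
t: 5.83
position: [0.5479, -0.0808, 0.0458]
tcp_rot: [-179.9, -0.0, -77.0]
wrist_force: [0.3, -0.5, 0.7]
gripper_width: 0.0855
grasp_force: 0.0
t: 6.5
position: [0.5479, -0.0809, 0.0454]
tcp_rot: [-179.9, -0.0, -77.0]
wrist_force: [-0.1, 1.3, 6.7]
gripper_width: 0.0473
grasp_force: 60.6
```

```bash
python3 -m creep '{"delta_pos":[[0,0,-0.01],[0,0,-0.015],[0,0,-0.015],[0,0,-0.015],[0,0,-0.015],[0,0,0],[0,0,0],[-0.02,-0.002,0]],"twist":[[0,0,0],[0,0,0],[0,0,0],[0,0,0],[0,0,0],[0,0,0.08],[0,0,0.08],[0,0,0]]}'
python3 -m creep '{"delta_pos":[[-0.033,-0.003,0],[-0.033,-0.003,0],[-0.033,-0.003,0],[-0.033,-0.003,0],[-0.033,-0.003,0],[-0.033,-0.003,0],[-0.033,-0.003,0],[-0.033,-0.003,0]],"twist":[[0,0,0],[0,0,0],[0,0,0],[0,0,0],[0,0,0],[0,0,0],[0,0,0],[0,0,0]]}'
python3 -m creep '{"delta_pos":[[-0.034,-0.003,0],[-0.034,-0.003,0],[-0.034,-0.003,0],[-0.034,-0.003,0],[0,-0.002,0],[0,0,0],[0,0,0],[0,0,0]],"twist":[[0,0,0],[0,0,0],[0,0,0],[0,0,0],[0,0,0],[0,0,0],[0,0,0],[0,0,0]]}'
```

```text
t: 7.17
position: [0.5466, -0.0624, 0.1147]
tcp_rot: [180.0, -0.0, -86.6]
wrist_force: [-0.2, 0.0, -3.0]
gripper_width: 0.0475
grasp_force: 61.6
t: 7.83
position: [0.5529, 0.2056, 0.1146]
tcp_rot: [179.9, -0.0, -86.2]
wrist_force: [1.5, -0.0, -2.8]
gripper_width: 0.0473
grasp_force: 61.6
t: 8.5
position: [0.5582, 0.3398, 0.1142]
tcp_rot: [179.9, -0.0, -86.2]
wrist_force: [-0.2, -0.7, -2.3]
gripper_width: 0.0472
grasp_force: 61.6
```

```bash
python3 -m creep '{"delta_pos":[[-0.001,-0.003,0.015],[0,0,0.015],[0,0,0.015],[0,0,0.012],[0,0,0.008],[0,0,0.006],[0,0,0],[0,0,0]],"twist":[[0,0,0],[0,0,0],[0,0,0],[0,0,0],[0,0,0],[0,0,0],[0,0,0],[0,0,0]]}'
python3 - <<'E'
from meas import *
d=get_image("side");cv2.imwrite("pics/s2.png",cv2.resize(d["frame"][60:220,160:360],(750,600),interpolation=3)[...,::-1])
E
```

```text
t: 9.17
position: [0.5618, 0.342, 0.0436]
tcp_rot: [-180.0, 0.0, -86.2]
wrist_force: [0.0, 0.9, -1.5]
gripper_width: 0.0471
grasp_force: 61.4
```

View pics/s2.png

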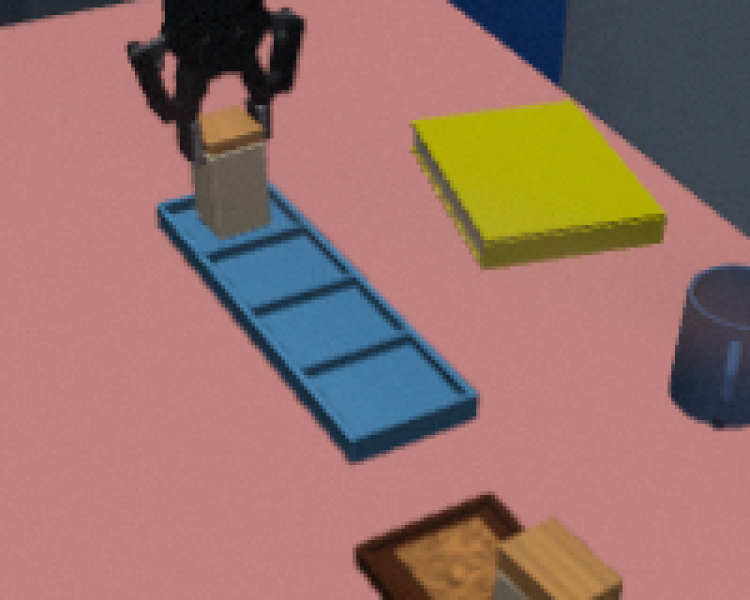

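The canister is upright and centred in the end compartment. I'll lower it to contact and release.

```bash
python3 -m creep '{"delta_pos":[[0,0,0.0007],[0,0,0.0007],[0,0,0],[0,0,0],[0,0,0],[0,0,0],[0,0,0],[0,0,0]],"twist":[[0,0,0],[0,0,0],[0,0,0],[0,0,0],[0,0,0],[0,0,0],[0,0,0],[0,0,0]]}'
python3 -m creep '{"delta_pos":[[0,0,0],[0,0,0],[0,0,0],[0,0,0],[0,0,0],[0,0,0],[0,0,0],[0,0,0]],"twist":[[0,0,0],[0,0,0],[0,0,0],[0,0,0],[0,0,0],[0,0,0],[0,0,0],[0,0,0]]}' 0
```

```text
t: 9.88
position: [0.5617, 0.3422, 0.0422]
tcp_rot: [-180.0, 0.0, -86.2]
wrist_force: [0.5, 0.0, 0.2]
gripper_width: 0.0471
grasp_force: 61.7
t: 10.55
position: [0.5615, 0.342, 0.0419]
tcp_rot: [180.0, -0.0, -86.2]
wrist_force: [-0.5, -0.3, -0.7]
gripper_width: 0.0854
grasp_force: 0.0
```

```bash
python3 -m creep '{"delta_pos":[[0,0,-0.025],[0,0,-0.025],[0,0,-0.025],[0,0,-0.025],[0.036,0.003,0],[0.036,0.003,0],[0.036,0.003,0],[0.036,0.003,0]],"twist":[[0,0,0],[0,0,0],[0,0,0],[0,0,0],[0,0,0],[0,0,0],[0,0,0],[0,0,0]]}'
python3 -m creep '{"delta_pos":[[0.036,0.003,0],[0.036,0.003,0],[0.036,0.003,0],[0.036,0.003,0],[0.036,0.003,0],[0.036,0.003,0],[0.036,0.003,0],[0.036,0.003,0]],"twist":[[0,0,0],[0,0,0],[0,0,0],[0,0,0],[0,0,0],[0,0,0],[0,0,0],[0,0,0]]}'
python3 -m creep '{"delta_pos":[[0.036,0.003,0],[0.036,0.003,0],[0,0,0],[0,0,0],[0,0,0],[0,0,0],[0,0,0],[0,0,0]],"twist":[[0,0,0],[0,0,0],[0,0,-0.073],[0,0,0],[0,0,0],[0,0,0],[0,0,0],[0,0,0]]}'
python3 - <<'E'
from meas import *
d=get_image("side");cv2.imwrite("pics/s3.png",cv2.resize(d["frame"][90:330,190:400],(700,600)[:2],interpolation=3)[...,::-1])
print(observe()["position"])
E
```

```text
t: 11.22
position: [0.5588, 0.1963, 0.1421]
tcp_rot: [-180.0, 0.0, -86.1]
wrist_force: [0.7, -0.6, 0.3]
gripper_width: 0.0851
grasp_force: 0.0
t: 11.88
position: [0.5543, -0.0931, 0.1422]
tcp_rot: [-180.0, 0.0, -86.1]
wrist_force: [0.7, -0.2, 0.4]
gripper_width: 0.0856
grasp_force: 0.0
t: 12.55
position: [0.5536, -0.1626, 0.142]
tcp_rot: [-180.0, 0.0, -81.9]
wrist_force: [-0.3, 0.2, -0.6]
gripper_width: 0.0851
grasp_force: 0.0
[ 0.55358089 -0.16272186  0.14201808]
```

View pics/s3.png

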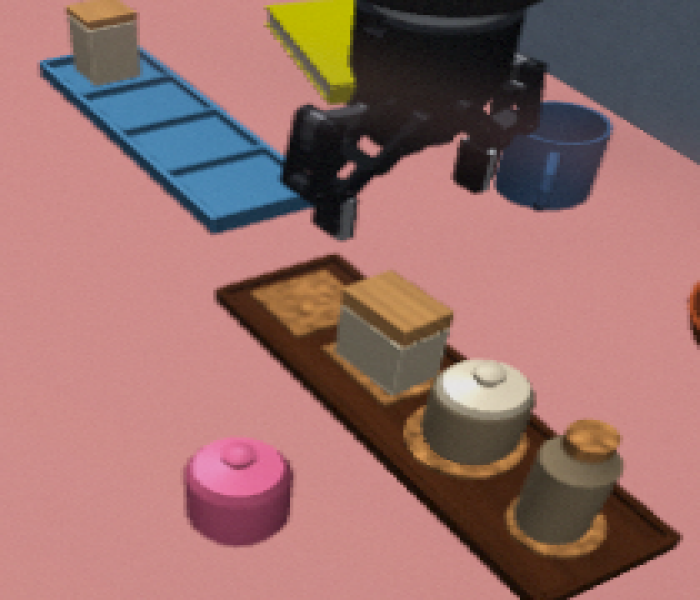

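The canister stands in the rack, and the gripper is above the caddy. I'll descend and grip it.

```bash
python3 -m creep '{"delta_pos":[[0.004,0,0.017],[0,0,0.017],[0,0,0.017],[0,0,0.017],[0,0,0.017],[0,0,0.017],[0,0,0],[0,0,0]],"twist":[[0,0,0],[0,0,0],[0,0,0],[0,0,0],[0,0,0],[0,0,0],[0,0,0],[0,0,0]]}'
python3 -m creep '{"delta_pos":[[0,0,0],[0,0,0],[0,0,0],[0,0,0],[0,0,0],[0,0,0],[0,0,0],[0,0,0]],"twist":[[0,0,0],[0,0,0],[0,0,0],[0,0,0],[0,0,0],[0,0,0],[0,0,0],[0,0,0]]}' 1
```

```text
t: 13.27
position: [0.5535, -0.1672, 0.0395]
tcp_rot: [179.9, 0.0, -81.9]
wrist_force: [0.5, 0.0, 0.6]
gripper_width: 0.0854
grasp_force: 0.0
t: 13.93
position: [0.555, -0.1677, 0.0411]
tcp_rot: [-179.9, -0.0, -82.0]
wrist_force: [-0.1, 1.3, 6.5]
gripper_width: 0.0373
grasp_force: 60.1
```

```bash
python3 -m creep '{"delta_pos":[[0,0,-0.01],[0,0,-0.015],[0,0,-0.015],[0,0,-0.015],[0,0,-0.015],[0,0,0],[-0.02,-0.002,0],[-0.03,-0.003,0]],"twist":[[0,0,0],[0,0,0],[0,0,0],[0,0,0],[0,0,0],[0,0,0.073],[0,0,0],[0,0,0]]}'
python3 -m creep '{"delta_pos":[[-0.033,-0.0033,0],[-0.033,-0.0033,0],[-0.033,-0.0033,0],[-0.033,-0.0033,0],[-0.033,-0.0033,0],[-0.033,-0.0033,0],[-0.033,-0.0033,0],[-0.033,-0.0033,0]],"twist":[[0,0,0],[0,0,0],[0,0,0],[0,0,0],[0,0,0],[0,0,0],[0,0,0],[0,0,0]]}'
python3 -m creep '{"delta_pos":[[-0.033,-0.0033,0],[-0.033,-0.0033,0],[-0.033,-0.0033,0],[-0.01,0,0],[0,0,0],[0,0,0],[0,0,0],[0,0,0]],"twist":[[0,0,0],[0,0,0],[0,0,0],[0,0,0],[0,0,0],[0,0,0],[0,0,0],[0,0,0]]}'
```

```text
t: 14.6
position: [0.5549, -0.1184, 0.1103]
tcp_rot: [180.0, 0.0, -86.4]
wrist_force: [0.1, -0.3, -2.8]
gripper_width: 0.0367
grasp_force: 59.6
t: 15.27
position: [0.5635, 0.1492, 0.1103]
tcp_rot: [180.0, -0.0, -86.2]
wrist_force: [0.3, 0.1, -2.9]
gripper_width: 0.0369
grasp_force: 59.6
t: 15.93
position: [0.5667, 0.256, 0.11]
tcp_rot: [180.0, -0.0, -86.2]
wrist_force: [0.3, -0.0, -1.9]
gripper_width: 0.0373
grasp_force: 59.7
```

```bash
python3 -m creep '{"delta_pos":[[-0.001,0,0.015],[0,0,0.015],[0,0,0.015],[0,0,0.012],[0,0,0.008],[0,0,0.006],[0,0,0],[0,0,0]],"twist":[[0,0,0],[0,0,0],[0,0,0],[0,0,0],[0,0,0],[0,0,0],[0,0,0],[0,0,0]]}'
python3 -m creep '{"delta_pos":[[0,0,0.0007],[0,0,0.0007],[0,0,0],[0,0,0],[0,0,0],[0,0,0],[0,0,0],[0,0,0]],"twist":[[0,0,0],[0,0,0],[0,0,0],[0,0,0],[0,0,0],[0,0,0],[0,0,0],[0,0,0]]}'
```

```text
t: 16.6
position: [0.567, 0.2581, 0.0392]
tcp_rot: [-180.0, 0.0, -86.2]
wrist_force: [0.3, -0.3, -1.9]
gripper_width: 0.037
grasp_force: 59.6
t: 17.27
position: [0.5669, 0.2584, 0.0378]
tcp_rot: [-180.0, 0.0, -86.2]
wrist_force: [-0.3, 1.8, 1.1]
gripper_width: 0.037
grasp_force: 59.9
```

```bash
python3 -m creep '{"delta_pos":[[0,0,0],[0,0,0],[0,0,0],[0,0,0],[0,0,0],[0,0,0],[0,0,0],[0,0,-0.005]],"twist":[[0,0,0],[0,0,0],[0,0,0],[0,0,0],[0,0,0],[0,0,0],[0,0,0],[0,0,0]]}' 0
python3 -m creep '{"delta_pos":[[0,0,-0.025],[0,0,-0.025],[0,0,-0.025],[0,0,-0.025],[0.036,0.0028,0],[0.036,0.0028,0],[0.036,0.0028,0],[0.036,0.0028,0]],"twist":[[0,0,0],[0,0,0],[0,0,0],[0,0,0],[0,0,0],[0,0,0],[0,0,0],[0,0,0]]}'
python3 -m creep '{"delta_pos":[[0.036,0.0028,0],[0.036,0.0028,0],[0.036,0.0028,0],[0.036,0.0028,0],[0.036,0.0028,0],[0.036,0.0028,0],[0.036,0.0028,0],[0.036,0.0028,0]],"twist":[[0,0,0],[0,0,0],[0,0,0],[0,0,0],[0,0,0],[0,0,0],[0,0,0],[0,0,0]]}'
python3 -m creep '{"delta_pos":[[0.037,0.0028,0],[0.037,0.0028,0],[0,0,0],[0,0,0],[0,0,0],[0,0,0],[0,0,0],[0,0,0]],"twist":[[0,0,0],[0,0,0],[0,0,0],[0,0,0],[0,0,0],[0,0,0],[0,0,0],[0,0,0]]}'
python3 - <<'E'
from meas import *
d=get_image("side");cv2.imwrite("pics/s4.png",cv2.resize(d["frame"][90:330,190:400],(700,600),interpolation=3)[...,::-1])
E
```

```text
t: 17.93
position: [0.5661, 0.2577, 0.0417]
tcp_rot: [179.9, -0.1, -86.2]
wrist_force: [0.3, -1.0, 0.1]
gripper_width: 0.0857
grasp_force: 0.0
t: 18.6
position: [0.565, 0.1126, 0.1432]
tcp_rot: [-180.0, 0.0, -86.1]
wrist_force: [0.9, -0.5, -0.1]
gripper_width: 0.0855
grasp_force: 0.0
t: 19.27
position: [0.5619, -0.1769, 0.1432]
tcp_rot: [-180.0, -0.0, -86.2]
wrist_force: [1.4, 0.1, 0.0]
gripper_width: 0.0855
grasp_force: 0.0
t: 19.93
position: [0.5618, -0.2482, 0.1428]
tcp_rot: [-180.0, -0.0, -86.1]
wrist_force: [0.2, 0.1, 1.1]
gripper_width: 0.0852
grasp_force: 0.0
```

View pics/s4.png

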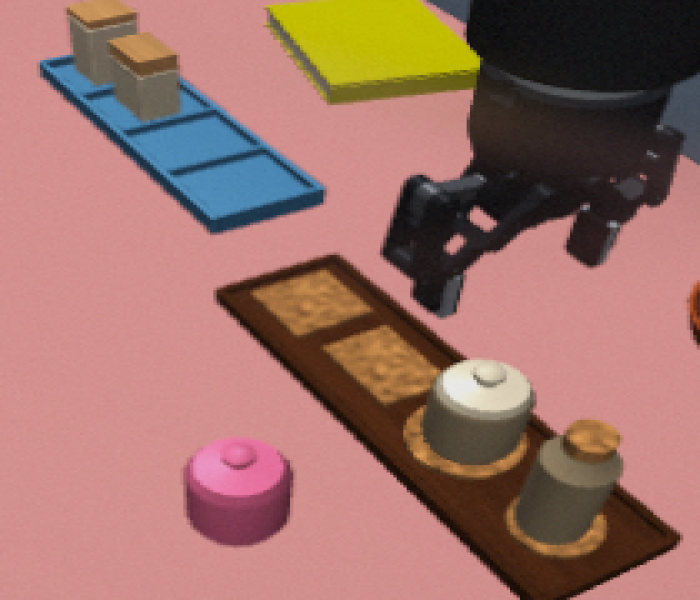

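```bash
python3 -m creep '{"delta_pos":[[0.0035,0,0.0185],[0,0,0.0185],[0,0,0.0185],[0,0,0.0185],[0,0,0.0185],[0,0,0.0185],[0,0,0],[0,0,0]],"twist":[[0,0,0],[0,0,0],[0,0,0],[0,0,0],[0,0,0],[0,0,0],[0,0,0],[0,0,0]]}'
python3 -m creep '{"delta_pos":[[0,0,0],[0,0,0],[0,0,0],[0,0,0],[0,0,0],[0,0,0],[0,0,0],[0,0,0]],"twist":[[0,0,0],[0,0,0],[0,0,0],[0,0,0],[0,0,0],[0,0,0],[0,0,0],[0,0,0]]}' 1
python3 -m creep '{"delta_pos":[[0,0,-0.01],[0,0,-0.015],[0,0,-0.015],[0,0,-0.015],[0,0,-0.015],[0,0,0],[0,0,0],[0,0,0]],"twist":[[0,0,0],[0,0,0],[0,0,0],[0,0,0],[0,0,0],[0,0,0],[0,0,0],[0,0,0]]}'
```

```text
t: 20.65
position: [0.5613, -0.2523, 0.031]
tcp_rot: [179.9, 0.0, -86.1]
wrist_force: [0.3, -0.8, 1.3]
gripper_width: 0.0854
grasp_force: 0.0
t: 21.32
position: [0.5631, -0.2529, 0.0341]
tcp_rot: [-179.8, -0.1, -86.1]
wrist_force: [-0.1, 1.9, 9.4]
gripper_width: 0.0541
grasp_force: 61.1
t: 21.98
position: [0.5612, -0.2525, 0.1011]
tcp_rot: [180.0, 0.0, -86.2]
wrist_force: [0.3, -0.0, -2.6]
gripper_width: 0.0539
grasp_force: 63.6
```

Run:
```python
from meas import *
d=get_image("side");e=get_image("scene")
a=cv2.resize(d["frame"][180:310,290:400],(400,473),interpolation=3);b=cv2.resize(e["frame"][140:230,110:190],(400,450),interpolation=3)
o=np.zeros((473,800,3),np.uint8);o[:,:400]=a;o[:450,400:]=b;cv2.imwrite("pics/s5.png",o[...,::-1])
```

```text
(no output)
```

View pics/s5.png

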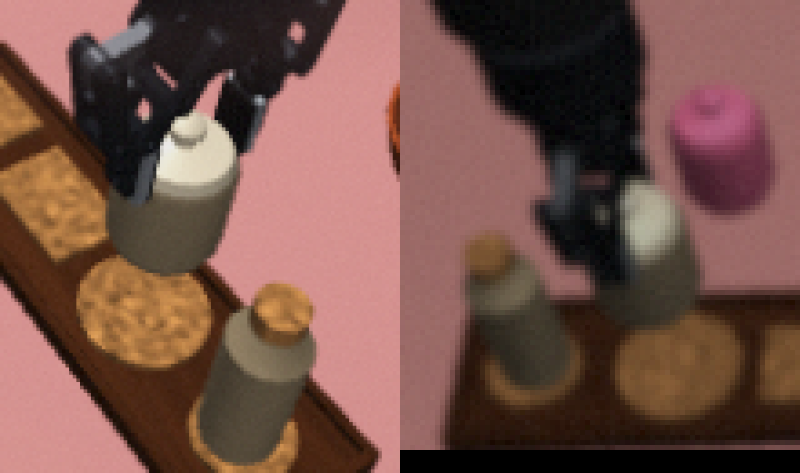

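Run:
```python
from meas import *
d=get_image("side");e=get_image("scene")
p=observe()["position"];print(p)
t=np.linspace(0,2*np.pi,90)
for dz in(0,-.01,-.02):
  for n,c in(("side",d),("scene",e)):
    base=proj(c,np.c_[p[0]+.026*np.cos(t),p[1]+.026*np.sin(t),0*t+p[2]-.019+dz]); k=proj(c,[p+[0,0,.065+dz]])[0]
    sh=proj(c,np.c_[p[0]+.029*np.cos(t),p[1]+.029*np.sin(t),0*t+p[2]+.036+dz])
    print(n,dz,"knob",k.round(1),"bottom",base[base[:,1].argmax()].round(1),"shoulder x",sh[:,0].min().round(1),sh[:,0].max().round(1))
def tri(u,v):
    (o1,r1),(o2,r2)=ray(d,[u]),ray(e,[v]);r1=r1[0];r2=r2[0]
    s=np.linalg.lstsq(np.c_[r1,-r2],o2-o1,rcond=None)[0];a=o1+s[0]*r1;b=o2+s[1]*r2;return a.round(4),b.round(4)
print(tri((341.7,212.5),(156.4,178.)))
for n,c,roi in(("side",d,(320,205,362,265)),("scene",e,(140,160,180,215))):
    H=hsv(c);m=cv2.inRange(H,(10,0,100 if n=="scene" else 130),(40,75,255));cc=big(m,roi);print(n,"lid bbox",cv2.boundingRect(cc))
```

```text
[ 0.56118527 -0.25264725  0.10051507]
side 0 knob [342.9 213.5] bottom [336.9 256.8] shoulder x 323.0 357.3
scene 0 knob [152.6 178.9] bottom [157.7 206.1] shoulder x 143.9 166.2
side -0.01 knob [341.9 217.5] bottom [336.  260.1] shoulder x 322.2 356.1
scene -0.01 knob [153.5 181.3] bottom [158.5 208.2] shoulder x 144.9 167.0
side -0.02 knob [340.9 221.5] bottom [335.1 263.3] shoulder x 321.5 355.0
scene -0.02 knob [154.3 183.7] bottom [159.3 210.3] shoulder x 145.8 167.7
(array([ 0.5617, -0.249 ,  0.164 ]), array([ 0.5578, -0.2436,  0.1651]))
side lid bbox (332, 211, 23, 24)
scene lid bbox (154, 176, 13, 16)
```

The pot is upright, but the 54 mm width and the scene view suggest the pads hold it about 9 mm off centre. I'll set it back on its coaster, measure again and regrip.

```bash
python3 -m creep '{"delta_pos":[[0,0,0.015],[0,0,0.015],[0,0,0.015],[0,0,0.012],[0,0,0.006],[0,0,0.005],[0,0,0],[0,0,0]],"twist":[[0,0,0],[0,0,0],[0,0,0],[0,0,0],[0,0,0],[0,0,0],[0,0,0],[0,0,0]]}'
python3 -m creep '{"delta_pos":[[0,0,0],[0,0,0],[0,0,0],[0,0,0],[0,0,0],[0,0,0],[0,0,0],[0,0,0]],"twist":[[0,0,0],[0,0,0],[0,0,0],[0,0,0],[0,0,0],[0,0,0],[0,0,0],[0,0,0]]}' 0
python3 -m creep '{"delta_pos":[[0,0,-0.02],[0,0,-0.03],[0,0,-0.03],[0,0,-0.03],[0,0,0],[0,0,0],[0,0,0],[0,0,0]],"twist":[[0,0,0],[0,0,0],[0,0,0],[0,0,0],[0,0,0],[0,0,0],[0,0,0],[0,0,0]]}'
python3 - <<'E'
from meas import *
w=get_image("wrist");d=get_image("side")
o=np.hstack([w["frame"][100:330,130:410],cv2.resize(d["frame"][190:305,310:400],(180,230))]);cv2.imwrite("pics/w3.png",cv2.resize(o,(800,400),interpolation=3)[...,::-1])
for n,c in(("side",d),("wrist",w)):print(n,"pot top if at coaster",proj(c,[[.5606,-.2502,.099],[.5606,-.2502,.015]]).round(1))
E
```

```text
t: 22.85
position: [0.5618, -0.253, 0.0342]
tcp_rot: [180.0, -0.0, -86.1]
wrist_force: [-2.3, 0.1, 3.1]
gripper_width: 0.0539
grasp_force: 64.3
t: 23.52
position: [0.5618, -0.2528, 0.0335]
tcp_rot: [-180.0, -0.0, -86.2]
wrist_force: [-0.6, 0.5, -1.0]
gripper_width: 0.0855
grasp_force: 0.0
t: 24.18
position: [0.5609, -0.2526, 0.1423]
tcp_rot: [179.9, 0.0, -86.2]
wrist_force: [-0.6, -0.7, -0.3]
gripper_width: 0.0848
grasp_force: 0.0
side pot top if at coaster [[335.6 238.1]
 [329.  265.2]]
wrist pot top if at coaster [[255.  196.6]
 [255.3 172.3]]
```

View pics/w3.png

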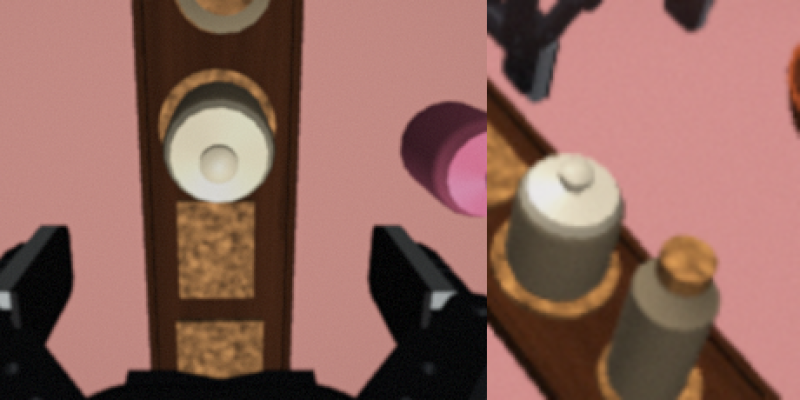

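The knob at wrist (256,194) puts the pot within 2 mm of the TCP in y. So the grip was centred, the narrow width is just pad compliance on a round body, and the scene view was biased. I'll regrip and carry it over.

```bash
python3 -m creep '{"delta_pos":[[0,0,0.018],[0,0,0.018],[0,0,0.018],[0,0,0.018],[0,0,0.018],[0,0,0.018],[0,0,0],[0,0,0]],"twist":[[0,0,0],[0,0,0],[0,0,0],[0,0,0],[0,0,0],[0,0,0],[0,0,0],[0,0,0]]}'
python3 -m creep '{"delta_pos":[[0,0,0],[0,0,0],[0,0,0],[0,0,0],[0,0,0],[0,0,0],[0,0,0],[0,0,0]],"twist":[[0,0,0],[0,0,0],[0,0,0],[0,0,0],[0,0,0],[0,0,0],[0,0,0],[0,0,0]]}' 1
python3 -m creep '{"delta_pos":[[0,0,-0.01],[0,0,-0.015],[0,0,-0.015],[0,0,-0.015],[0,0,-0.015],[-0.01,-0.001,0],[-0.02,-0.002,0],[-0.03,-0.003,0]],"twist":[[0,0,0],[0,0,0],[0,0,0],[0,0,0],[0,0,0],[0,0,0],[0,0,0],[0,0,0]]}'
python3 -m creep '{"delta_pos":[[-0.032,-0.003,0],[-0.032,-0.003,0],[-0.032,-0.003,0],[-0.032,-0.003,0],[-0.032,-0.003,0],[-0.032,-0.003,0],[-0.032,-0.003,0],[-0.032,-0.003,0]],"twist":[[0,0,0],[0,0,0],[0,0,0],[0,0,0],[0,0,0],[0,0,0],[0,0,0],[0,0,0]]}'
python3 -m creep '{"delta_pos":[[-0.032,-0.003,0],[-0.032,-0.003,0],[-0.025,-0.003,0],[-0.018,0,0],[0,0,0],[0,0,0],[0,0,0],[0,0,0]],"twist":[[0,0,0],[0,0,0],[0,0,0],[0,0,0],[0,0,0],[0,0,0],[0,0,0],[0,0,0]]}'
python3 - <<'E'
from meas import *
d=get_image("side");cv2.imwrite("pics/s6.png",cv2.resize(d["frame"][60:220,190:360],(637,600),interpolation=3)[...,::-1])
p=np.array([0,0,.065])+observe()["position"];print("knob expected in crop",(proj(d,[p])[0]-[190,60])*3.75)
E
```

```text
t: 24.95
position: [0.5607, -0.2527, 0.0342]
tcp_rot: [179.8, 0.0, -86.2]
wrist_force: [1.5, -0.6, -0.2]
gripper_width: 0.0856
grasp_force: 0.0
t: 25.62
position: [0.5623, -0.253, 0.0376]
tcp_rot: [-179.9, -0.0, -86.1]
wrist_force: [-1.5, 0.5, 7.1]
gripper_width: 0.0524
grasp_force: 54.1
t: 26.28
position: [0.5634, -0.1928, 0.1058]
tcp_rot: [-180.0, 0.0, -86.3]
wrist_force: [-0.1, 0.6, -2.7]
gripper_width: 0.0499
grasp_force: 59.0
t: 26.95
position: [0.5698, 0.0665, 0.1056]
tcp_rot: [-180.0, 0.0, -86.2]
wrist_force: [0.9, 0.2, -2.3]
gripper_width: 0.0503
grasp_force: 59.0
t: 27.62
position: [0.572, 0.1712, 0.1055]
tcp_rot: [180.0, -0.0, -86.2]
wrist_force: [-0.2, 0.4, -2.6]
gripper_width: 0.0501
grasp_force: 59.2
knob expected in crop [209.45329195 135.73424326]
```

View pics/s6.png

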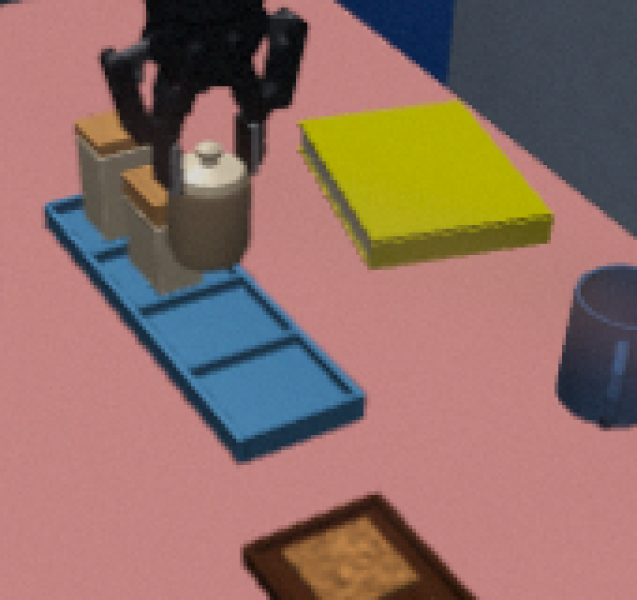

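The pot hangs about 7 mm lower than expected: the pads are on its lid shoulder. It is upright and steady, so I'll lower it gently until the force shows contact.

```bash
python3 -m creep '{"delta_pos":[[-0.002,0,0.01],[0,0,0.012],[0,0,0.012],[0,0,0.01],[0,0,0.008],[0,0,0.006],[0,0,0],[0,0,0]],"twist":[[0,0,0],[0,0,0],[0,0,0],[0,0,0],[0,0,0],[0,0,0],[0,0,0],[0,0,0]]}'
python3 -m creep '{"delta_pos":[[0,0,0.001],[0,0,0.001],[0,0,0],[0,0,0],[0,0,0],[0,0,0],[0,0,0],[0,0,0]],"twist":[[0,0,0],[0,0,0],[0,0,0],[0,0,0],[0,0,0],[0,0,0],[0,0,0],[0,0,0]]}'
python3 - <<'E'
from meas import *
d=get_image("side");cv2.imwrite("pics/s7.png",cv2.resize(d["frame"][60:220,190:360],(637,600),interpolation=3)[...,::-1])
E
```

```text
t: 28.33
position: [0.5722, 0.1737, 0.0472]
tcp_rot: [180.0, -0.0, -86.2]
wrist_force: [-0.1, -0.2, -2.1]
gripper_width: 0.0499
grasp_force: 59.4
t: 29.0
position: [0.5722, 0.1739, 0.0456]
tcp_rot: [-180.0, 0.0, -86.2]
wrist_force: [-0.3, 0.8, -2.3]
gripper_width: 0.0501
grasp_force: 59.4
```

View pics/s7.png

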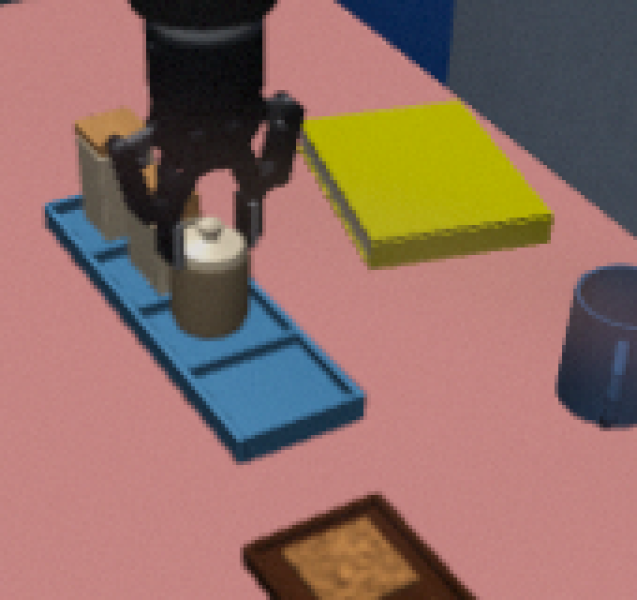

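```bash
python3 -m creep '{"delta_pos":[[0,0,0.001],[0,0,0.001],[0,0,0.001],[0,0,0],[0,0,0],[0,0,0],[0,0,0],[0,0,0]],"twist":[[0,0,0],[0,0,0],[0,0,0],[0,0,0],[0,0,0],[0,0,0],[0,0,0],[0,0,0]]}'
python3 -m creep '{"delta_pos":[[0,0,0.001],[0,0,0.001],[0,0,0],[0,0,0],[0,0,0],[0,0,0],[0,0,0],[0,0,0]],"twist":[[0,0,0],[0,0,0],[0,0,0],[0,0,0],[0,0,0],[0,0,0],[0,0,0],[0,0,0]]}'
```

```text
t: 29.72
position: [0.5722, 0.1739, 0.0425]
tcp_rot: [-180.0, 0.0, -86.2]
wrist_force: [-0.5, -0.2, -2.8]
gripper_width: 0.0501
grasp_force: 59.4
t: 30.38
position: [0.5723, 0.1739, 0.0405]
tcp_rot: [-180.0, 0.0, -86.2]
wrist_force: [0.1, -0.3, -2.6]
gripper_width: 0.05
grasp_force: 59.4
```

```bash
python3 -m creep '{"delta_pos":[[0,0,0.001],[0,0,0.0005],[0,0,0],[0,0,0],[0,0,0],[0,0,0],[0,0,0],[0,0,0]],"twist":[[0,0,0],[0,0,0],[0,0,0],[0,0,0],[0,0,0],[0,0,0],[0,0,0],[0,0,0]]}'
python3 -m creep '{"delta_pos":[[0,0,0.001],[0,0,0.0005],[0,0,0],[0,0,0],[0,0,0],[0,0,0],[0,0,0],[0,0,0]],"twist":[[0,0,0],[0,0,0],[0,0,0],[0,0,0],[0,0,0],[0,0,0],[0,0,0],[0,0,0]]}'
```

```text
t: 31.05
position: [0.5722, 0.1739, 0.039]
tcp_rot: [-180.0, 0.0, -86.2]
wrist_force: [0.2, -0.8, -2.9]
gripper_width: 0.0499
grasp_force: 59.4
t: 31.72
position: [0.5723, 0.174, 0.0377]
tcp_rot: [-180.0, 0.0, -86.2]
wrist_force: [-0.9, 1.1, 1.3]
gripper_width: 0.0502
grasp_force: 60.4
```

```bash
python3 -m creep '{"delta_pos":[[0,0,0],[0,0,0],[0,0,0],[0,0,0],[0,0,0],[0,0,0],[0,0,-0.005],[0,0,-0.01]],"twist":[[0,0,0],[0,0,0],[0,0,0],[0,0,0],[0,0,0],[0,0,0],[0,0,0],[0,0,0]]}' 0
python3 -m creep '{"delta_pos":[[0,0,-0.028],[0,0,-0.028],[0,0,-0.028],[0,0,-0.028],[0.036,0.0029,0],[0.036,0.0029,0],[0.036,0.0029,0],[0.036,0.0029,0]],"twist":[[0,0,0],[0,0,0],[0,0,0],[0,0,0],[0,0,0],[0,0,0],[0,0,0],[0,0,0]]}'
python3 -m creep '{"delta_pos":[[0.036,0.0029,0],[0.036,0.0029,0],[0.036,0.0029,0],[0.036,0.0029,0],[0.036,0.0029,0],[0.036,0.0029,0],[0.036,0.0029,0],[0.036,0.0029,0]],"twist":[[0,0,0],[0,0,0],[0,0,0],[0,0,0],[0,0,0],[0,0,0],[0,0,0],[0,0,0]]}'
python3 -m creep '{"delta_pos":[[0.036,0.0029,0],[0.036,0.0029,0],[0,0,0],[0,0,0],[0,0,0],[0,0,0],[0,0,0],[0,0,0]],"twist":[[0,0,0],[0,0,0],[0,0,0],[0,0,0],[0,0,0],[0,0,0],[0,0,0],[0,0,0]]}'
python3 - <<'E'
from meas import *
d=get_image("side");w=get_image("wrist")
o=np.zeros((480,800,3),np.uint8);o[:,:400]=cv2.resize(d["frame"][80:320,190:390],(400,480));o[:380,400:]=cv2.resize(w["frame"][60:250,156:356],(400,380),interpolation=3);cv2.imwrite("pics/s8.png",o[...,::-1])
print("bottle top predicted in crop",(proj(w,[[.565,-.332,.121]])[0]-[156,60])*2+[400,0])
E
```

```text
t: 32.38
position: [0.5714, 0.1734, 0.0519]
tcp_rot: [179.9, -0.1, -86.2]
wrist_force: [-0.4, -0.7, 0.2]
gripper_width: 0.0852
grasp_force: 0.0
t: 33.05
position: [0.5702, 0.0282, 0.1661]
tcp_rot: [-179.9, 0.0, -86.1]
wrist_force: [1.3, -0.8, -0.1]
gripper_width: 0.0853
grasp_force: 0.0
t: 33.72
position: [0.5663, -0.2614, 0.1659]
tcp_rot: [-179.9, -0.0, -86.2]
wrist_force: [0.5, 0.1, -0.1]
gripper_width: 0.0854
grasp_force: 0.0
t: 34.38
position: [0.5658, -0.3307, 0.165]
tcp_rot: [-180.0, -0.0, -86.1]
wrist_force: [-0.1, -0.0, -0.2]
gripper_width: 0.0854
grasp_force: 0.0
bottle top predicted in crop [599.94136209 264.19429443]
```

View pics/s8.png

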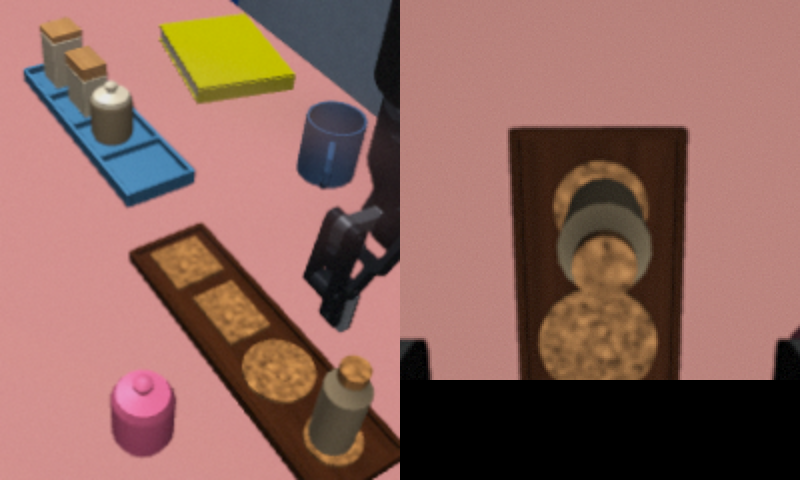

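The three placed vessels stand in the rack. The cork at crop (604,263) is within 2 mm of the prediction, so I'll descend.

```bash
python3 -m creep '{"delta_pos":[[0.001,0,0.0188],[0,0,0.0188],[0,0,0.0188],[0,0,0.0188],[0,0,0.0188],[0,0,0.0188],[0,0,0],[0,0,0]],"twist":[[0,0,0],[0,0,0],[0,0,0],[0,0,0],[0,0,0],[0,0,0],[0,0,0],[0,0,0]]}'
python3 -m creep '{"delta_pos":[[0,0,0],[0,0,0],[0,0,0],[0,0,0],[0,0,0],[0,0,0],[0,0,0],[0,0,0]],"twist":[[0,0,0],[0,0,0],[0,0,0],[0,0,0],[0,0,0],[0,0,0],[0,0,0],[0,0,0]]}' 1
python3 -m creep '{"delta_pos":[[0,0,-0.01],[0,0,-0.015],[0,0,-0.015],[0,0,-0.015],[0,0,-0.015],[0,0,0],[0,0,0],[0,0,0]],"twist":[[0,0,0],[0,0,0],[0,0,0],[0,0,0],[0,0,0],[0,0,0],[0,0,0],[0,0,0]]}'
```

```text
t: 35.15
position: [0.565, -0.3323, 0.0511]
tcp_rot: [179.9, 0.0, -86.1]
wrist_force: [0.6, -0.1, 0.5]
gripper_width: 0.0854
grasp_force: 0.0
t: 35.82
position: [0.5662, -0.3332, 0.0535]
tcp_rot: [-179.9, -0.1, -86.1]
wrist_force: [-1.3, 1.5, 6.3]
gripper_width: 0.0392
grasp_force: 60.1
t: 36.48
position: [0.5649, -0.3324, 0.121]
tcp_rot: [180.0, 0.0, -86.2]
wrist_force: [0.3, 0.3, -3.1]
gripper_width: 0.0393
grasp_force: 61.0
```

```bash
python3 -m creep '{"delta_pos":[[-0.012,-0.001,0],[-0.024,-0.002,0],[-0.032,-0.003,0],[-0.032,-0.003,0],[-0.032,-0.003,0],[-0.032,-0.003,0],[-0.032,-0.003,0],[-0.032,-0.003,0]],"twist":[[0,0,0],[0,0,0],[0,0,0],[0,0,0],[0,0,0],[0,0,0],[0,0,0],[0,0,0]]}'
python3 -m creep '{"delta_pos":[[-0.032,-0.003,0],[-0.032,-0.003,0],[-0.032,-0.003,0],[-0.032,-0.003,0],[-0.032,-0.003,0],[-0.022,-0.003,0],[-0.01,-0.002,0],[0,0,0]],"twist":[[0,0,0],[0,0,0],[0,0,0],[0,0,0],[0,0,0],[0,0,0],[0,0,0],[0,0,0]]}'
python3 -m creep '{"delta_pos":[[0,0,0.012],[0,0,0.015],[0,0,0.015],[0,0,0.012],[0,0,0.006],[0,0,0],[0,0,0],[0,0,0]],"twist":[[0,0,0],[0,0,0],[0,0,0],[0,0,0],[0,0,0],[0,0,0],[0,0,0],[0,0,0]]}'
```

```text
t: 37.15
position: [0.5701, -0.1019, 0.1206]
tcp_rot: [179.9, 0.0, -86.2]
wrist_force: [0.4, 0.4, -3.7]
gripper_width: 0.0392
grasp_force: 60.9
t: 37.82
position: [0.5778, 0.0914, 0.1207]
tcp_rot: [179.9, -0.0, -86.0]
wrist_force: [0.3, 0.4, -3.3]
gripper_width: 0.0387
grasp_force: 60.9
t: 38.48
position: [0.5788, 0.0889, 0.0624]
tcp_rot: [-180.0, 0.0, -86.2]
wrist_force: [0.7, 0.1, -2.5]
gripper_width: 0.0386
grasp_force: 60.9
```

```bash
python3 -m creep '{"delta_pos":[[0,0,0.004],[0,0,0.004],[0,0,0.002],[0,0,0],[0,0,0],[0,0,0],[0,0,0],[0,0,0]],"twist":[[0,0,0],[0,0,0],[0,0,0],[0,0,0],[0,0,0],[0,0,0],[0,0,0],[0,0,0]]}'
python3 -m creep '{"delta_pos":[[0,0,0.001],[0,0,0.0005],[0,0,0],[0,0,0],[0,0,0],[0,0,0],[0,0,0],[0,0,0]],"twist":[[0,0,0],[0,0,0],[0,0,0],[0,0,0],[0,0,0],[0,0,0],[0,0,0],[0,0,0]]}'
```

```text
t: 39.15
position: [0.5784, 0.0892, 0.0519]
tcp_rot: [-180.0, 0.0, -86.2]
wrist_force: [0.4, -0.6, -2.3]
gripper_width: 0.039
grasp_force: 60.9
t: 39.82
position: [0.5785, 0.0891, 0.0505]
tcp_rot: [-180.0, 0.0, -86.2]
wrist_force: [-2.2, 0.5, 4.0]
gripper_width: 0.0392
grasp_force: 61.6
```

Contact. I'll release, back off and check.

```bash
python3 -m creep '{"delta_pos":[[0,0,0],[0,0,0],[0,0,0],[0,0,0],[0,0,0],[0,0,0],[0,0,-0.005],[0,0,-0.01]],"twist":[[0,0,0],[0,0,0],[0,0,0],[0,0,0],[0,0,0],[0,0,0],[0,0,0],[0,0,0]]}' 0
python3 -m creep '{"delta_pos":[[0,0,-0.03],[0,0,-0.03],[0,0,-0.03],[0,0,-0.03],[0,0,-0.03],[0.03,0,0],[0.03,0,0],[0.03,0,0]],"twist":[[0,0,0],[0,0,0],[0,0,0],[0,0,0],[0,0,0],[0,0,0],[0,0,0],[0,0,0]]}'
python3 -m creep '{"delta_pos":[[0.03,0,0],[0.03,0,0],[0.03,0,0],[0.03,0,0],[0,0,0],[0,0,0],[0,0,0],[0,0,0]],"twist":[[0,0,0],[0,0,0],[0,0,0],[0,0,0],[0,0,0],[0,0,0],[0,0,0],[0,0,0]]}'
python3 - <<'E'
from meas import *
d=get_image("side");e=get_image("scene")
o=np.zeros((400,800,3),np.uint8);o[:,:400]=cv2.resize(d["frame"][70:200,180:310],(400,400),interpolation=3);o[:250,400:]=cv2.resize(e["frame"][165:265,250:410],(400,250),interpolation=3);cv2.imwrite("pics/s9.png",o[...,::-1])
E
```

```text
t: 40.48
position: [0.5775, 0.0888, 0.0646]
tcp_rot: [179.9, -0.0, -86.2]
wrist_force: [0.1, 0.5, -1.4]
gripper_width: 0.0857
grasp_force: 0.0
t: 41.15
position: [0.5846, -0.0012, 0.2173]
tcp_rot: [-179.8, 0.0, -86.1]
wrist_force: [1.3, -0.1, 0.5]
gripper_width: 0.0851
grasp_force: 0.0
t: 41.82
position: [0.5924, -0.1198, 0.2157]
tcp_rot: [-180.0, 0.0, -86.1]
wrist_force: [0.3, 0.7, -0.8]
gripper_width: 0.0852
grasp_force: 0.0
```

View pics/s9.png

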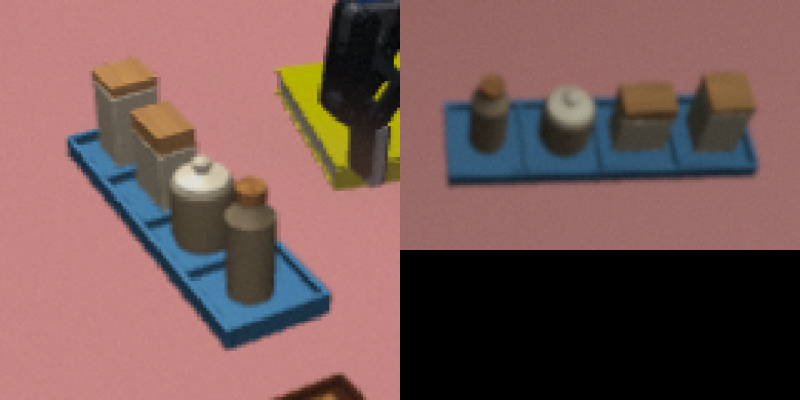

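All four vessels stand upright, one per compartment and in the original order, and the arm is clear of them.

```bash
python3 -c "
from workcell import *
print(sign_off())"
```

```text
the job is handed in; nothing more can be done
None
```

I placed all four vessels upright in the rack in their tray order (bottle, pot, caddy, canister from the robot's right) and handed the job in at about 42 s; the last pictures show each standing in its own compartment, but no verdict came back.

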